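Set the hold-down of the bench lever shear

ROBOT

A 6-joint arm with a two-finger parallel gripper is mounted at the origin on the work surface. World frame = base frame: x ahead of the robot, y to its left, z up, the work surface at z = 0. Lengths are in m, angles in rad, forces in N, time in s.
With the tool pointing down it reaches from about 0.25 to 0.725 m from the base axis. Payload 4 kg.
Tool frame: the origin (TCP) lies on the mounting face of the last link; the fingertips stand 173 mm ahead of it and the grasp point (between the pads) lies 155 mm ahead of it (r.tcp_to_grasp is the z of the grasp point in the tool frame, in m); z points along the fingers, y is the direction in which the jaws open and shut (so a half turn about z gives the same grasp; the last joint's range is limited). The gripper opens to 85 mm and grips with 20 to 120 N. Pads are 22 mm wide; open, the fingers measure 114 mm over their backs; the gripper's body (76 mm by 85 mm) begins 54 mm behind the grasp point. The pads swing forward as they close: fully open they stand 13 mm farther back than shut.
Start: joints at [1.203, 0.241, 0.005, 1.335, 0, 1.571], TCP at [0.18, 0.467, 0.405] pointing down, gripper open.
Joint ranges: [-2.72, 2.72], [-1.05, 1.87], [-1.09, 1.28], [-1.99, 2.15], [-1.42, 1.44], [-3.14, 3.14]. Speed limits (rad/s): [2.79, 2.79, 3.14, 3.14, 3.14, 3.14].

INTERFACE

Orientations are given as a unit quaternion [w, x, y, z].
In Python, from station import r gives the robot as it stands.
- The arm moves only by the tool step_arm, never from a script. Its argument "plan" is a list of rows, each a list of 5 numbers: the shift along the tool's x, y, z in mm, then the turn about the tool's z in rad, then the closure, from -1 (fully open) to 1 (shut), so that 0 is half open. A call has 1 to 5 rows; each row is the pose to reach, as a shift and turn from the pose commanded when the call began, along the tool's axes at that moment; what a row does not reach only later rows make up. A row lasts 1/10 s, in which the tool goes at most 50 mm and 8.59 degrees, less where a joint would pass 70% of its speed; a pose out of reach is approached as far as the arm can. A call with a gripper value outside its range is refused whole. The fingers move at their own pace and stop on an object; "newtons" is the grip in N (left out, the last holds). Time passes only in rows, so rows that repeat a pose let the fingers close. It gives the time, the measured TCP pose, the force and the opening at its end, in the units of the state.
- r.observe(): the state, without advancing time (a new reading comes with each control period).
- r.grab_frame(name): name is "scene" or "top"; returns a dict with "color" (480x640x3 uint8, red, green, blue), "fx", "fy", "cx", "cy" (pixels), "position" and "rotation" of the camera in the world. Camera axes: x right, y up, looking along -z (the intrinsics and any distortion apply to the point x, -y, -z); pixel columns grow to the right and rows downward; lengths in m; the calibration is good to about 2 mm. A picture is of the moment at which its call begins. There is no depth.
- r.job_done(): hands the job in, once; it reports no verdict.
The state is a dict: "clock": time; "joint_positions": joint angles; "qvel": joint speeds; "joint_torque": joint torques, N m; "ee_pos": TCP position; "eef_rot": TCP orientation; "wrist_force": force on the tool from outside, world axes, zero at the start; "moment": the same for the moment, N m; "opening": opening from 0.0 (shut) to 1.0 (fully open).
Only numpy, scipy, OpenCV 4.12 (cv2) and the standard library are available. Lean on these libraries where they do the work, as an engineer would, in place of code of your own. Each camera call takes 0.05 s, during which the arm holds its last target. There are 200 camera calls.

TASK

Set the shear's hold-down to the flat bar lying under it: slacken the lever jam nut about an eighth of a turn, screw the T-handle clockwise (seen from above) until the foot bears on the bar finger-firm, without straining it, then lock the jam nut again about as tight as you found it. Leave the bar where it lies and do not disturb the things lying about.

Things in the scene. Friction and masses are not known exactly. Their poses are not given: they have to be found in the camera images.
- shear: blue bench lever shear with double frame cheeks, its hand lever drawn out of the socket. Origin on the bench right under the hold-down screw's vertical axis; x points from the screw into the shear (away from the robot), y left, z up. Its front cheek (340 mm wide, 147 mm high) stands at x = 93 mm, all taller parts (to 260 mm) beyond; a stock ledge 55 mm high reaches to x = -35 mm
- holddown: bare steel hold-down bracket bolted through slots to the front cheek, so it sits up to 1 mm higher or lower from start to start; axes and origin as the shear's but for that. A 28 mm wide arm ends in a round boss, 40 mm across, 88 to 112 mm up, that carries nut and screw. Its flange (66 mm wide, top 154 mm up) starts at x = 81 mm
- screw_top (a point): top centre of the vertical hold-down screw's 21 mm round head (26 mm tall, about 169 mm above the bench), on the screw's axis. Quick-acting right-hand thread: clockwise seen from above moves it down 8 mm a turn. The round swivel foot under it (26 mm across, hidden from above) starts 0.5 to 6.5 mm clear of the bar. While the jam nut is tight the screw is locked; it stays where it is left
- tbar_a (a point): centre of one 11 mm ball end of the screw's T-handle: a level, straight, 8 mm round steel bar through the head, 13 mm below screw_top; this point is 48 mm from the axis. Nothing is within 30 mm below the bar; beside it only the bracket's flange, 81 mm from the axis
- tbar_b (a point): the T-handle's other ball end, opposite tbar_a, 48 mm from the axis. Turning it down takes a steady 0.21 N m while the foot is free; once the foot bears on the bar the torque climbs smoothly: 0.26 N m means 40 N on the foot, 0.31 N m 80 N (just right, finger-firm), 0.36 N m 120 N (too much). The foot's force grows by about 45 N per radian of turn
- lever_end (a point): centre of the 15 mm ball at the end of the jam nut's lever, a level 9 mm round steel bar welded to the nut; 95 mm from the screw's axis, 121 mm above the bench, 35 mm below the T-handle's bar, on the robot's side of the shear. Its outer part, beyond 55 mm from the axis, is clear of the T-handle from above
- nut_mid (a point): middle of the 24 mm hex jam nut, on the screw's axis, at the height of its lever. Turning the slack nut takes about 0.2 N m; past its seat the tightening torque climbs evenly to about 0.65 N m at -0.33 rad (9 N at 74 mm from the axis); breaking it loose there takes about 0.5 N m. It stays where it is left
- nut (a joint): turn of jam nut and lever about the screw's axis, rad: 0 where the nut just meets the boss, positive = slackened (anticlockwise seen from above, free to 2.0), negative = tightened (clockwise). It starts tight at about -0.33; it counts as slack above 0.2, locked below -0.18, overtightened below -0.52. The lever points 2.70 + this from the bracket's +x axis towards its +y
- bar: flat steel bar, 260 x 50 x 10 mm, lying level on the shear's ledge and lower blade, under the foot and through the shear's window; origin at the centre of its underside, x along its length; its top is 65 mm above the bench
- pine_a: pine block 70 x 55 x 45 mm on the bench right of the hold-down; origin at the centre of its underside, as for all the things below
- offcut: steel flat offcut 90 x 40 x 8 mm on the bench left of the hold-down
- stub: upright round steel stub, 40 mm across, 50 mm high, left of the hold-down
- pine_b: pine block 95 x 45 x 45 mm further left
- file: flat file with wooden handle, 345 mm long, lying at the right
- oiler: red tin, 64 mm across, 120 mm high, at the right
- square: engineer's square, 100 x 150 mm, lying at the left

How it is judged:
On the way, in this order (a step that is already met when the one before it is completed fails the run):
1. the jam nut is slackened (value of joint nut above 0.2 rad), for 0.2 s.
2. with the nut slack, the hold-down's foot is screwed down on the bar with more than 40 N (contact force between holddown and bar above 40 N and value of joint nut above 0.05 rad), for 0.3 s.
At the end, for the whole second after the job is handed in: The hold-down's foot presses on the bar with 40 to 150 N, the jam nut is locked (joint nut below -0.18 rad), the bar lies still (contact force between holddown and bar between 40 and 150 N and value of joint nut below -0.18 rad and linear speed of bar below 0.01 m/s); the robot touches nothing.
It fails at once if the hold-down's foot is screwed onto the bar with more than 170 N (contact force between holddown and bar above 170 N).
It fails at once if the jam nut is overtightened (joint nut below -0.52 rad) (value of joint nut below -0.52 rad).
It fails at once if the flat bar is shifted by more than 10 mm (distance of bar from where it was at the start of the episode above 0.01 m).
It fails at once if a thing lying about is moved by more than 20 mm (distance of any of pine_a, offcut, stub, pine_b, file, oiler, square from where it was at the start of the episode above 0.02 m).
It also fails if it takes over 72 s, if anything falls off the work surface, if the arm or the gripper's body presses on something with over 40 N, if the wrist force passes 120 N, or if a joint passes its speed limit or range.

## Working session

There is one attempt and no reset: what is moved stays moved. The work goes in short steps, Python scripts to look and compute and a tool call to move; the robot and the scene stay as the last step left them, time stands still between calls to the robot, and variables do not carry over. Pictures are saved under pics/ and viewed, about 8 in all and at most 12, crops included, and the job is handed in when it is done.

Besides the shell and the picture viewer there is one more tool, called after "Call:" in YAML: its name, and indented under it one key for each argument. step_arm: Moves the arm, as the interface text tells. Its arguments: {"type":"object","properties":{"plan":{"type":"array","items":{"type":"array","items":{"type":"number"}}},"newtons":{"type":"number"}},"required":["plan"]}

```bash
ls; mkdir -p pics; python3 - <<'E'
from station import r
import cv2
print(r.observe())
for n in("scene","top"):
    f=r.grab_frame(n);cv2.imwrite(f"pics/{n}0.png",f["color"][:,:,::-1])
    print(n,{k:v for k,v in f.items() if k!="color"})
E
```

```text
pics
{'clock': 0.0, 'joint_positions': array([ 1.20298736e+00,  2.41425137e-01,  3.71269010e-03,  1.33521346e+00,
       -1.78208873e-05,  1.57076190e+00]), 'qvel': array([-0.00246266, -0.00021974,  0.00166012, -0.00091973, -0.00037076,
        0.0005444 ]), 'joint_torque': array([ 2.24023082e-03, -3.72316146e+01,  2.52408814e+01,  1.69358833e-02,
        2.06535551e-04,  4.92475223e-06]), 'ee_pos': array([0.1796894 , 0.46630183, 0.40380211]), 'eef_rot': array([-1.85975067e-04,  1.82852565e-01,  9.83139769e-01, -1.04845811e-03]), 'wrist_force': array([ 0.45555556, -0.63659005, -0.46140178]), 'moment': array([-0.03062884,  0.00990282,  0.03157974]), 'opening': 0.9968439225965048}
scene {'fx': 461.2559846112763, 'fy': 461.2559846112763, 'cx': 326.769451706954, 'cy': 239.72173378494446, 'position': array([1.2326293 , 0.43949913, 0.78210255]), 'rotation': array([0.45237177, 0.2185588 , 0.38734369, 0.77301792])}
top {'fx': 491.4408930194522, 'fy': 491.4408930194522, 'cx': 322.5288395155474, 'cy': 239.8956777776533, 'position': array([ 0.42679198, -0.027854  ,  1.37320041]), 'rotation': array([ 0.71658401,  0.01270791, -0.01351955, -0.69725397])}
```

View pics/top0.png

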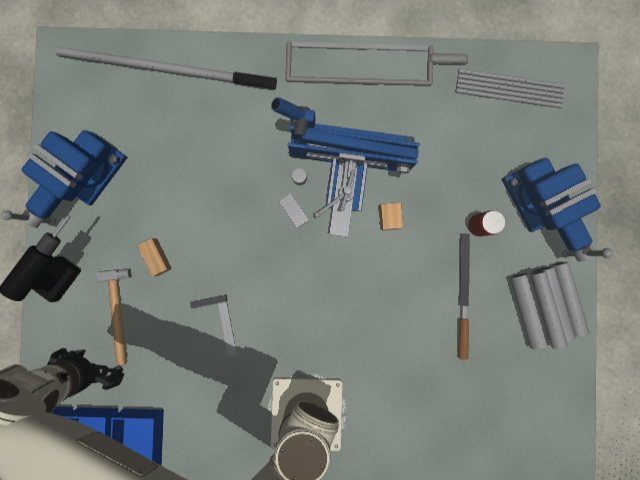

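View pics/scene0.png

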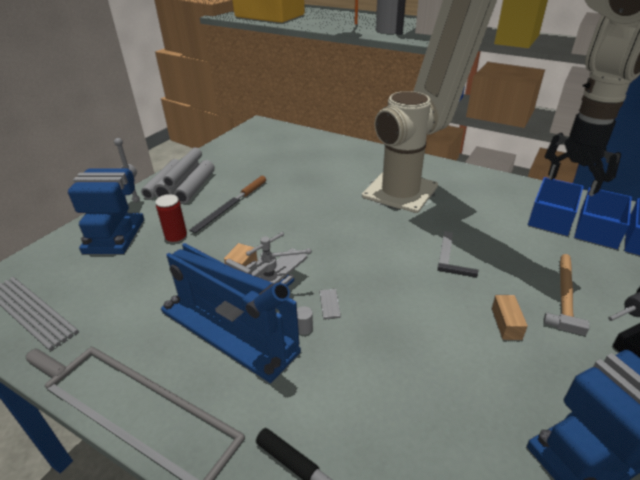

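The top view shows the shear at (355,150), with the hold-down near (345,190) and its lever ball near (318,215). In the scene view the hold-down is near (267,255). Next I'll make enlarged crops of both.

```bash
python3 - <<'E'
import cv2,numpy as np
a=cv2.imread("pics/top0.png")[145:245,290:390];b=cv2.imread("pics/scene0.png")[225:300,220:320]
A=cv2.resize(a,None,fx=6,fy=6,interpolation=cv2.INTER_CUBIC);cv2.imwrite("pics/topc.png",A)
B=cv2.resize(b,None,fx=8,fy=8,interpolation=cv2.INTER_CUBIC);cv2.imwrite("pics/scenec.png",B)
E
cat > h.py <<'E'
import numpy as np
from scipy.spatial.transform import Rotation as R
C={"scene":(461.25598,326.76945,239.72173,[1.2326293,.43949913,.78210255],[.45237177,.2185588,.38734369,.77301792]),
"top":(491.44089,322.52884,239.89568,[.42679198,-.027854,1.37320041],[.71658401,.01270791,-.01351955,-.69725397])}
def rot(q): return R.from_quat([q[1],q[2],q[3],q[0]])
def ray(c,u,v):
    f,cx,cy,p,q=C[c]; return np.array(p),rot(q).apply([(u-cx)/f,-(v-cy)/f,-1])
def atz(c,u,v,z):
    p,d=ray(c,u,v); return p+d*(z-p[2])/d[2]
def proj(c,P):
    f,cx,cy,p,q=C[c]; x=rot(q).inv().apply(np.array(P)-p); return np.array([cx-f*x[...,0]/x[...,2],cy+f*x[...,1]/x[...,2]]).T
E
```

```text
(no output)
```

View pics/topc.png

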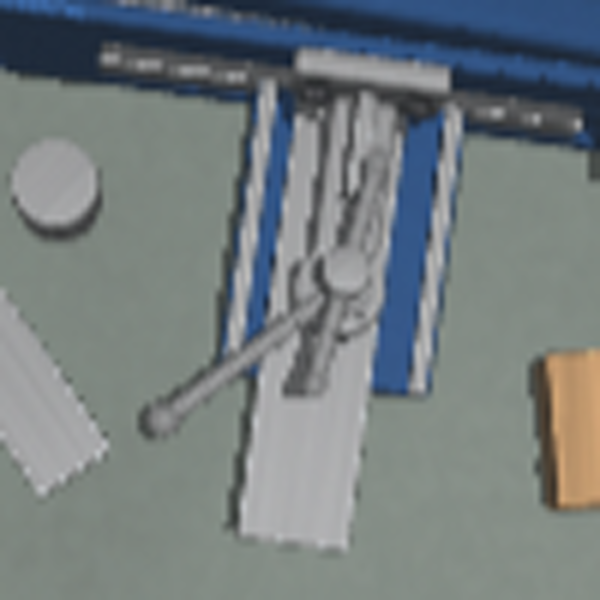

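View pics/scenec.png

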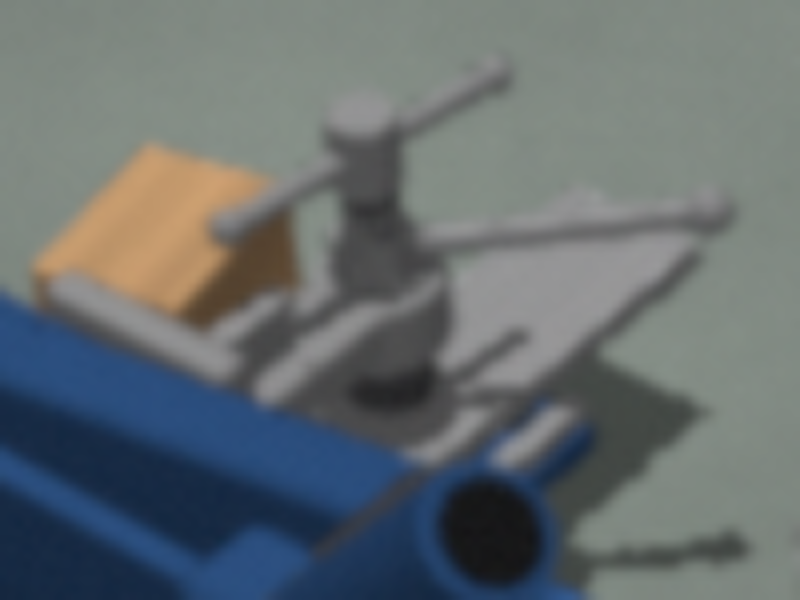

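```bash
python3 - <<'E'
from h import *
def c(n,x,y): 
    return (290+(x+.5)/6-.5,145+(y+.5)/6-.5) if n=="top" else (220+(x+.5)/8-.5,225+(y+.5)/8-.5)
for n,l,x,y,z in [("top","head",344,271,.169),("scene","head",363,114,.169),("top","lever",160,419,.121),("scene","lever",712,208,.121),
 ("scene","tA",226,222,.156),("scene","tB",496,72,.156),("top","tA?",376,155,.156),("top","tB?",308,380,.156),
 ("top","fl",300,60,.154),("top","fr",450,80,.154),("top","barL",240,535,.065),("top","barR",347,548,.065)]:
    print(n,l,atz(n,*c(n,x,y),z).round(4))
E
```

```text
top head [ 0.5966 -0.0853  0.169 ]
scene head [ 0.5972 -0.0889  0.169 ]
top lever [ 0.5379 -0.0108  0.121 ]
scene lever [ 0.5357 -0.0156  0.121 ]
scene tA [ 0.6415 -0.1042  0.156 ]
scene tB [ 0.5491 -0.0784  0.156 ]
top tA? [ 0.6472 -0.0979  0.156 ]
top tB? [ 0.5527 -0.0721  0.156 ]
top fl [ 0.6865 -0.0654  0.154 ]
top fr [ 0.6798 -0.1281  0.154 ]
top barL [ 0.4923 -0.047   0.065 ]
top barR [ 0.4878 -0.0947  0.065 ]
```

Estimated geometry:

| Item | World position or direction |
|---|---|
| Screw axis | (0.597, -0.087) |
| Lever direction | 2.25 rad |
| T-bar direction | -0.27 / 2.87 rad |

I'll write a helper that turns targets into tool shifts, then fly over to the lever.

```bash
cat >> h.py <<'E'
AX=np.array([.597,-.087])
def go(xyz,yaw,o=None):
    "print tool-frame shift (mm) and turn from measured pose to grasp point xyz, tool x at world angle yaw"
    from station import r
    o=o or r.observe(); q=rot(o["eef_rot"]); X=q.apply([1,0,0]); y0=np.arctan2(X[1],X[0])
    t=np.array(xyz,float)+[0,0,r.tcp_to_grasp]
    print("shift",(1e3*q.inv().apply(t-o["ee_pos"])).round(1),"turn",round((y0-yaw+np.pi)%(2*np.pi)-np.pi,3),"yaw",y0.round(3),"grasp",(o["ee_pos"]+q.apply([0,0,r.tcp_to_grasp])).round(4),"q",o["joint_positions"].round(2),"F",o["wrist_force"].round(1),"M",o["moment"].round(3),"t",round(o["clock"],2),"op",round(o["opening"],3))
def pol(rad,a,z): return [AX[0]+rad*np.cos(a),AX[1]+rad*np.sin(a),z]
E
python3 -c "
from h import *
go(pol(.074,2.25,.2),2.25)"
```

```text
shift [-524.3 -329.2   49.8] turn 0.524 yaw 2.774 grasp [0.1796 0.4661 0.2492] q [ 1.2   0.24  0.    1.34 -0.    1.57] F [-0.1 -0.3 -0.6] M [-0.054  0.002  0.007] t 0.1 op 1.002
```

Call:
step_arm:
  plan:
    - [-42,-26,0,0.1,0]
    - [-84,-52,0,0.2,0]
    - [-126,-79,0,0.3,0]
    - [-168,-105,0,0.4,0]
    - [-210,-132,0,0.524,0]

```text
clock: 0.6
ee_pos: [0.3289, 0.2662, 0.4044]
eef_rot: [-0.0, 0.433, 0.901, -0.0]
wrist_force: [0.9, 0.6, -0.6]
opening: 0.499
```

```bash
python3 -c "
from h import *
go(pol(.074,2.25,.2),2.25)"
```

```text
shift [-369.3  -11.7   49.7] turn -0.004 yaw 2.246 grasp [0.3288 0.2662 0.2497] q [ 0.68  0.09 -0.18  1.3  -0.    1.58] F [ 0.9  0.6 -0.6] M [ 0.01  -0.119 -0.   ] t 0.6 op 0.499
```

Call:
step_arm:
  plan:
    - [-48,-1.5,0,0,0]
    - [-96,-3,0,0,0]
    - [-144,-4.5,0,0,0]
    - [-192,-6,0,0,0]
    - [-240,-7.5,0,0,0]

```text
clock: 1.1
ee_pos: [0.4739, 0.0745, 0.4044]
eef_rot: [-0.0, 0.431, 0.902, -0.0]
wrist_force: [0.7, -0.4, 0.9]
opening: 0.499
```

Call:
step_arm:
  plan:
    - [-48,-1.5,15,0,0]
    - [-96,-3,30,0,0]
    - [-129,-4,45,0,0]
    - [-129,-4,45,0,0]
    - [-129,-4,45,0,0]

```text
clock: 1.6
ee_pos: [0.5509, -0.0272, 0.3584]
eef_rot: [-0.002, 0.432, 0.902, -0.0]
wrist_force: [0.2, 0.0, -1.0]
opening: 0.497
```

```bash
python3 - <<'E'
from h import *
go(pol(.074,2.25,.124),2.25)
from station import r
import cv2
A=r.grab_frame("top")["color"][145:245,290:390,::-1]
B=r.grab_frame("scene")["color"][205:305,220:340,::-1]
A=cv2.resize(A,(400,400),interpolation=2);B=cv2.resize(B,(400,333),interpolation=2)
cv2.imwrite("pics/p1.png",np.hstack([A,np.vstack([B,np.zeros((67,400,3),np.uint8)])]))
E
```

```text
shift [-1.7 -1.5 79.7] turn -0.002 yaw 2.248 grasp [ 0.5504 -0.0271  0.2037] q [-0.05  0.37  0.06  1.27  0.    0.84] F [ 0.2  0.  -1. ] M [0.027 0.036 0.013] t 1.6 op 0.497
```

View pics/p1.png

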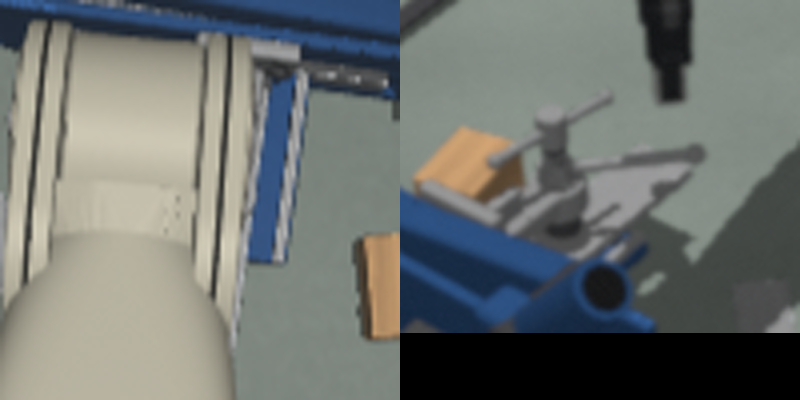

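The arm hides the hold-down from above. In the scene panel the gripper tip at (670,100) hangs over the lever's outer part, clear of the T-bar. Now I'll descend and close on the lever.

Call:
step_arm:
  plan:
    - [-2,-1.5,40,0,0]
    - [-2,-1.5,79,0,0]
    - [-2,-1.5,79,0,0]
    - [-2,-1.5,79,0,0.6]
    - [-2,-1.5,79,0,1]
  newtons: 40

```text
clock: 2.2
ee_pos: [0.552, -0.0284, 0.2835]
eef_rot: [0.002, 0.431, 0.902, 0.001]
wrist_force: [0.3, 0.1, 0.3]
opening: 0.167
```

Call:
step_arm:
  plan:
    - [0,0,0,0,1]
    - [0,0,0,0,1]
    - [0,0,0,0,1]

```text
clock: 2.5
ee_pos: [0.5513, -0.0291, 0.2835]
eef_rot: [0.001, 0.431, 0.902, 0.0]
wrist_force: [-4.1, -1.7, 6.4]
opening: 0.086
```

```bash
python3 - <<'E'
from h import *
go(pol(.074,2.25,.124),2.25)
from station import r
import cv2
B=r.grab_frame("scene")["color"][205:305,220:340,::-1]
cv2.imwrite("pics/p2.png",cv2.resize(B,(720,600),interpolation=2))
E
```

```text
shift [ 0.3 -0.8  4.8] turn -0.001 yaw 2.249 grasp [ 0.5518 -0.0293  0.1288] q [-0.05  0.42 -0.07  1.08 -0.    0.84] F [-4.1 -1.7  6.4] M [-0.14   0.851 -0.084] t 2.5 op 0.086
```

View pics/p2.png

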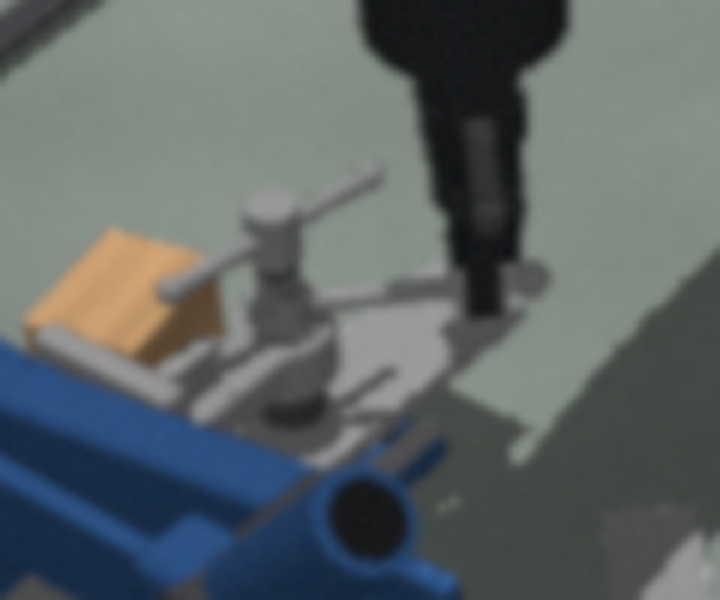

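The scene view shows the fingers on the lever at (485,290), just inside the ball at (530,280). The opening of 0.086, about 7 mm, fits the 9 mm bar. Now I'll slacken it along the arc.

Call:
step_arm:
  plan:
    - [-0.2,-5.9,0,-0.08,1]
    - [-0.9,-11.8,0,-0.16,1]
    - [-2.1,-17.6,0,-0.24,1]
    - [-3.8,-23.3,0,-0.32,1]
    - [-5.8,-28.8,0,-0.4,1]

```text
clock: 3.05
ee_pos: [0.5325, -0.0512, 0.2835]
eef_rot: [0.001, 0.242, 0.97, 0.001]
wrist_force: [-4.0, 2.6, 6.1]
opening: 0.084
```

```bash
python3 -c "
from h import *
go(pol(.074,3.05,.124),3.05)"
```

```text
shift [ -5.5 -30.    4.7] turn -0.397 yaw 2.653 grasp [ 0.5331 -0.051   0.1288] q [-0.1   0.39 -0.11  1.06  0.    0.39] F [-4.   2.6  6.1] M [ 0.449  0.714 -0.354] t 3.05 op 0.084
```

Call:
step_arm:
  plan:
    - [-0.2,-5.9,0,-0.08,1]
    - [-0.9,-11.8,0,-0.16,1]
    - [-2.1,-17.6,0,-0.24,1]
    - [-3.8,-23.3,0,-0.32,1]
    - [-5.8,-28.8,0,-0.4,1]

```text
clock: 3.55
ee_pos: [0.5234, -0.0796, 0.2835]
eef_rot: [0.001, 0.045, 0.999, 0.0]
wrist_force: [-6.0, 1.4, 9.3]
opening: 0.088
```

Call:
step_arm:
  plan:
    - [0,0,0,0,1]
    - [0,0,0,0,1]

```text
clock: 3.75
ee_pos: [0.5233, -0.0801, 0.2835]
eef_rot: [0.001, 0.046, 0.999, -0.001]
wrist_force: [-7.4, -0.1, 9.8]
opening: 0.084
```

```bash
python3 -c "
from h import *
go(pol(.074,3.05,.124),3.05)"
```

```text
shift [ 0.  -0.1  4.8] turn -0.001 yaw 3.049 grasp [ 0.5235 -0.0803  0.1288] q [-0.15  0.38 -0.13  1.06 -0.   -0.06] F [-7.4 -0.1  9.8] M [-0.23   1.424 -0.166] t 3.75 op 0.084
```

Call:
step_arm:
  plan:
    - [0,0,0,0,0]
    - [0,0,0,0,0]
    - [0,0,0,0,0]
    - [0,0,-45,0,0]
    - [0,0,-90,0,0]

```text
clock: 4.25
ee_pos: [0.5235, -0.0795, 0.3703]
eef_rot: [-0.002, 0.046, 0.999, 0.0]
wrist_force: [1.9, -0.2, -0.1]
opening: 0.499
```

Call:
step_arm:
  plan:
    - [0,0,0,-0.14,0]
    - [0,0,0,-0.28,0]
    - [0,0,0,-0.42,0]
    - [0,0,0,-0.56,0]
    - [0,0,0,-0.7,0]

```text
clock: 4.75
ee_pos: [0.5242, -0.0796, 0.3708]
eef_rot: [0.0, -0.302, 0.953, -0.0]
wrist_force: [-0.8, 0.0, -0.1]
opening: 0.5
```

```bash
python3 - <<'E'
from h import *
go(pol(0,0,.2),-.39)
from station import r
import cv2
B=r.grab_frame("scene")["color"][205:305,220:340,::-1]
cv2.imwrite("pics/p3.png",cv2.resize(B,(720,600),interpolation=2))
E
```

```text
shift [-55.2 -48.   16.1] turn -2.137 yaw -2.527 grasp [ 0.5242 -0.0796  0.2161] q [-0.15  0.32  0.02  1.27  0.   -0.77] F [-0.8  0.  -0.1] M [ 0.019 -0.036  0.015] t 4.75 op 0.5
```

View pics/p3.png

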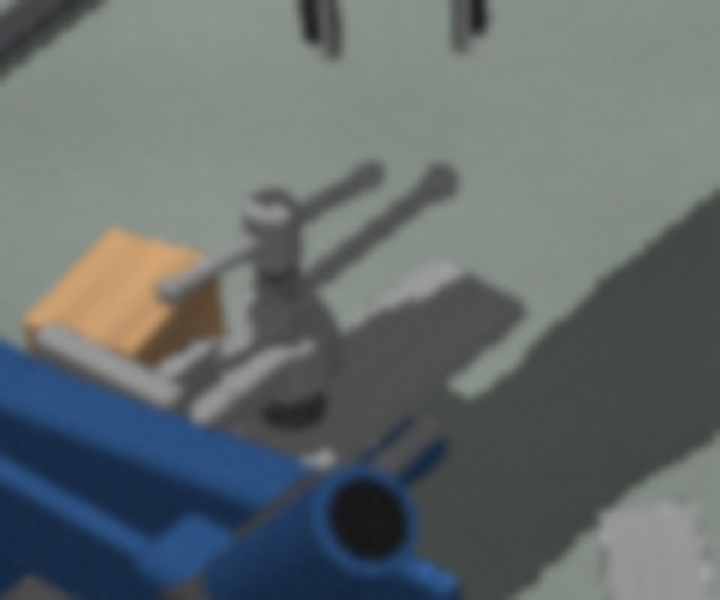

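The scene view shows the lever swung round, with its ball at (438,182), and the T-bar unmoved. Next I'll move over the head and wind the wrist to its start.

Call:
step_arm:
  plan:
    - [-14,-12,0,-0.14,0]
    - [-28,-24,0,-0.28,0]
    - [-42,-36,0,-0.42,0]
    - [-55,-48,0,-0.56,0]
    - [-55,-48,0,-0.7,0]

```text
clock: 5.3
ee_pos: [0.5984, -0.0878, 0.3701]
eef_rot: [0.0, -0.61, 0.793, -0.0]
wrist_force: [0.0, -0.3, -0.4]
opening: 0.498
```

Call:
step_arm:
  plan:
    - [0,0,0,-0.14,0]
    - [0,0,0,-0.28,0]
    - [0,0,0,-0.42,0]
    - [0,0,0,-0.56,0]
    - [0,0,0,-0.7,0]

```text
clock: 5.8
ee_pos: [0.5967, -0.0876, 0.3706]
eef_rot: [-0.0, 0.845, -0.535, 0.0]
wrist_force: [0.1, 0.1, 1.0]
opening: 0.498
```

Call:
step_arm:
  plan:
    - [0,0,0,-0.14,0]
    - [0,0,0,-0.28,0]
    - [0,0,0,-0.42,0]
    - [0,0,0,-0.56,0]
    - [0,0,0,-0.7,0]

```text
clock: 6.3
ee_pos: [0.5967, -0.0876, 0.3706]
eef_rot: [-0.0, 0.977, -0.213, 0.0]
wrist_force: [-0.7, -0.2, -0.1]
opening: 0.501
```

```bash
python3 - <<'E'
from h import *
from station import r
p=atz("scene",292.6,234.9,.121)[:2]; d=p-AX; print("lever",p,np.linalg.norm(d),np.arctan2(d[1],d[0]))
go(pol(0,0,.158),-.39)
E
```

```text
lever [ 0.50257972 -0.08092768] 0.0946153385384382 3.0773694394851474
shift [ 0.  -0.6 57.9] turn -0.04 yaw -0.43 grasp [ 0.5967 -0.0875  0.2159] q [-0.15  0.46  0.24  1.34  0.   -2.86] F [-0.7 -0.2 -0.1] M [-0.04  -0.009  0.021] t 6.3 op 0.501
```

The lever now reads 3.08 rad against 2.28 at the start, so the nut is at about +0.47 and slack. I'll descend and grip the head.

Call:
step_arm:
  plan:
    - [0,0,30,0,0]
    - [0,0,58,0,0]
    - [0,0,58,0,0]
    - [0,0,58,0,0.6]
    - [0,0,58,0,1]
  newtons: 60

```text
clock: 6.8
ee_pos: [0.5968, -0.0878, 0.3142]
eef_rot: [0.0, 0.977, -0.215, 0.001]
wrist_force: [-0.7, 0.2, -4.2]
opening: 0.227
```

Call:
step_arm:
  plan:
    - [0,0,0,0,1]
    - [0,0,0,0,1]
    - [0,0,0,0,1]

```text
clock: 7.1
ee_pos: [0.5968, -0.0879, 0.314]
eef_rot: [0.0, 0.977, -0.215, 0.001]
wrist_force: [-1.2, -1.1, 2.0]
opening: 0.227
```

```bash
python3 -c "
from h import *
go(pol(0,0,.158),-.39)"
```

```text
shift [-0.2 -0.9  1.3] turn -0.044 yaw -0.434 grasp [ 0.5971 -0.088   0.1593] q [-0.15  0.49  0.13  1.21 -0.   -2.85] F [-1.2 -1.1  2. ] M [-0.169  0.171 -0.07 ] t 7.1 op 0.227
```

Call:
step_arm:
  plan:
    - [0,0,0.1,0.1,1]
    - [0,0,0.3,0.2,1]
    - [0,0,0.4,0.3,1]
    - [0,0,0.5,0.4,1]
    - [0,0,0.6,0.5,1]

```text
clock: 7.6
ee_pos: [0.597, -0.0875, 0.3135]
eef_rot: [-0.001, 0.892, -0.451, 0.001]
wrist_force: [0.4, 0.2, 2.9]
opening: 0.221
```

```bash
python3 - <<'E'
from h import *
go(pol(0,0,.158),-.39)
from station import r
import cv2
B=r.grab_frame("scene")["color"][205:305,220:340,::-1]
cv2.imwrite("pics/p4.png",cv2.resize(B,(720,600),interpolation=2))
E
```

```text
shift [-0.4 -0.3  0.8] turn -0.547 yaw -0.937 grasp [ 0.5975 -0.0875  0.1588] q [-0.15  0.49  0.13  1.21  0.   -2.35] F [0.4 0.2 2.9] M [-0.003 -0.019  0.227] t 7.6 op 0.221
```

View pics/p4.png

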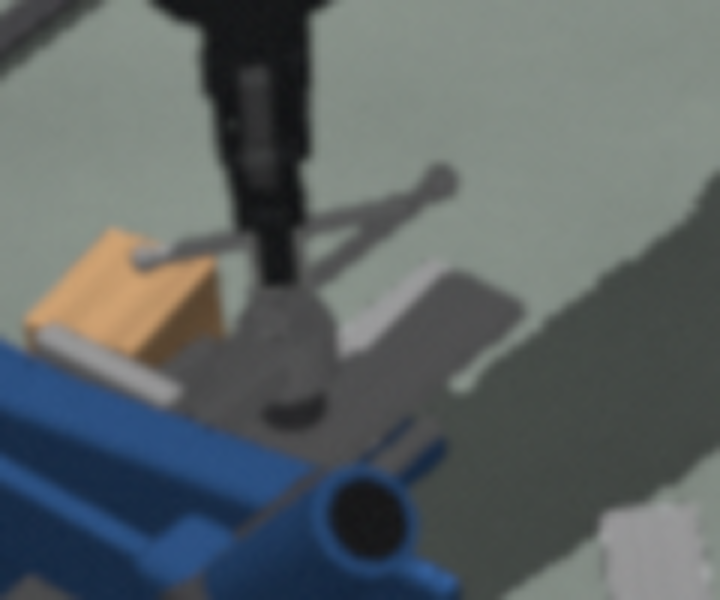

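The T-bar has followed, with its near end now at (150,258), and Mz = 0.227 matches free turning. I'll keep on, logging torque.

```bash
cat > m.py <<'E'
from h import *
from station import r
o=r.observe(); X=rot(o["eef_rot"]).apply([1,0,0])
print("t %.2f yaw %.3f q6 %.3f z %.4f Mz %.3f"%(o["clock"],np.arctan2(X[1],X[0]),o["joint_positions"][5],o["ee_pos"][2],o["moment"][2]),o["wrist_force"].round(1),round(o["opening"],3))
E
```

Call:
step_arm:
  plan:
    - [0,0,0.1,0.1,1]
    - [0,0,0.3,0.2,1]
    - [0,0,0.4,0.3,1]
    - [0,0,0.5,0.4,1]

```text
clock: 8.05
ee_pos: [0.5973, -0.0874, 0.3129]
eef_rot: [-0.001, 0.785, -0.619, 0.001]
wrist_force: [1.4, 1.6, 1.4]
opening: 0.228
```

```bash
python3 m.py
```

```text
t 8.05 yaw -1.335 q6 -1.952 z 0.3129 Mz 0.207 [1.4 1.6 1.4] 0.228
```

Call:
step_arm:
  plan:
    - [0,0,0.1,0.1,1]
    - [0,0,0.3,0.2,1]
    - [0,0,0.4,0.3,1]
    - [0,0,0.5,0.4,1]

```text
clock: 8.45
ee_pos: [0.5977, -0.0873, 0.3125]
eef_rot: [0.002, -0.647, 0.763, -0.001]
wrist_force: [3.2, 0.5, 2.0]
opening: 0.226
```

```bash
python3 m.py
```

```text
t 8.45 yaw -1.735 q6 -1.552 z 0.3125 Mz 0.200 [3.2 0.5 2. ] 0.226
```

Call:
step_arm:
  plan:
    - [0,0,0.1,0.1,1]
    - [0,0,0.3,0.2,1]
    - [0,0,0.4,0.3,1]
    - [0,0,0.5,0.4,1]

```text
clock: 8.85
ee_pos: [0.598, -0.0874, 0.3119]
eef_rot: [0.003, -0.482, 0.876, -0.001]
wrist_force: [3.7, 0.2, 0.5]
opening: 0.225
```

```bash
python3 m.py
```

```text
t 8.85 yaw -2.135 q6 -1.152 z 0.3119 Mz 0.219 [3.7 0.2 0.5] 0.225
```

Call:
step_arm:
  plan:
    - [0,0,0.1,0.1,1]
    - [0,0,0.3,0.2,1]
    - [0,0,0.4,0.3,1]
    - [0,0,0.5,0.4,1]

```text
clock: 9.25
ee_pos: [0.5982, -0.0877, 0.3115]
eef_rot: [0.003, -0.299, 0.954, -0.001]
wrist_force: [4.0, -0.5, 0.1]
opening: 0.222
```

```bash
python3 m.py
```

```text
t 9.25 yaw -2.535 q6 -0.752 z 0.3115 Mz 0.186 [ 4.  -0.5  0.1] 0.222
```

Call:
step_arm:
  plan:
    - [0,0,0.1,0.1,1]
    - [0,0,0.3,0.2,1]
    - [0,0,0.4,0.3,1]
    - [0,0,0.5,0.4,1]

```text
clock: 9.65
ee_pos: [0.5984, -0.088, 0.311]
eef_rot: [0.003, -0.103, 0.995, -0.001]
wrist_force: [5.6, -1.0, -0.2]
opening: 0.221
```

```bash
python3 m.py
```

```text
t 9.65 yaw -2.935 q6 -0.352 z 0.3110 Mz 0.204 [ 5.6 -1.  -0.2] 0.221
```

Call:
step_arm:
  plan:
    - [0,0,0.1,0.1,1]
    - [0,0,0.3,0.2,1]
    - [0,0,0.4,0.3,1]
    - [0,0,0.5,0.4,1]

```text
clock: 10.05
ee_pos: [0.5984, -0.0883, 0.3104]
eef_rot: [0.004, 0.097, 0.995, -0.001]
wrist_force: [6.0, -3.0, -0.6]
opening: 0.226
```

```bash
python3 m.py
```

```text
t 10.05 yaw 2.948 q6 0.048 z 0.3104 Mz 0.207 [ 6.  -3.  -0.6] 0.226
```

Call:
step_arm:
  plan:
    - [0,0,0.1,0.1,1]
    - [0,0,0.3,0.2,1]
    - [0,0,0.4,0.3,1]
    - [0,0,0.5,0.4,1]

```text
clock: 10.45
ee_pos: [0.5982, -0.0887, 0.3101]
eef_rot: [0.004, 0.293, 0.956, -0.001]
wrist_force: [4.7, -4.2, 1.5]
opening: 0.227
```

```bash
python3 m.py
```

```text
t 10.45 yaw 2.547 q6 0.448 z 0.3101 Mz 0.197 [ 4.7 -4.2  1.5] 0.227
```

Call:
step_arm:
  plan:
    - [0,0,0.1,0.1,1]
    - [0,0,0.3,0.2,1]
    - [0,0,0.4,0.3,1]
    - [0,0,0.5,0.4,1]

```text
clock: 10.85
ee_pos: [0.5979, -0.0889, 0.3099]
eef_rot: [0.004, 0.477, 0.879, -0.0]
wrist_force: [2.8, -5.1, 2.0]
opening: 0.224
```

```bash
python3 m.py
```

```text
t 10.85 yaw 2.147 q6 0.848 z 0.3099 Mz 0.268 [ 2.8 -5.1  2. ] 0.224
```

Call:
step_arm:
  plan:
    - [0,0,0.1,0.1,1]
    - [0,0,0.3,0.2,1]
    - [0,0,0.4,0.3,1]
    - [0,0,0.5,0.4,1]

```text
clock: 11.25
ee_pos: [0.5976, -0.089, 0.3096]
eef_rot: [0.003, 0.642, 0.767, 0.0]
wrist_force: [1.0, -5.7, 4.4]
opening: 0.223
```

```bash
python3 m.py
```

```text
t 11.25 yaw 1.747 q6 1.247 z 0.3096 Mz 0.328 [ 1.  -5.7  4.4] 0.223
```

```bash
python3 - <<'E'
from h import *
from station import r
import cv2
for i in range(5):
    f=r.grab_frame("scene"); o=r.observe(); print(o["clock"],o["moment"].round(3),o["wrist_force"].round(1))
B=f["color"][205:305,220:340,::-1]
cv2.imwrite("pics/p5.png",cv2.resize(B,(720,600),interpolation=2))
E
```

```text
11.3 [-1.049 -0.107  0.039] [ 1.2 -5.8  3.8]
11.35 [-1.019 -0.113 -0.068] [ 2.4 -5.9  5. ]
11.4 [-0.953 -0.169 -0.077] [ 1.5 -5.6  3.7]
11.45 [-0.967 -0.068 -0.04 ] [ 1.9 -4.5  3.8]
11.5 [-0.924 -0.041 -0.039] [ 1.6 -5.   3.6]
```

View pics/p5.png

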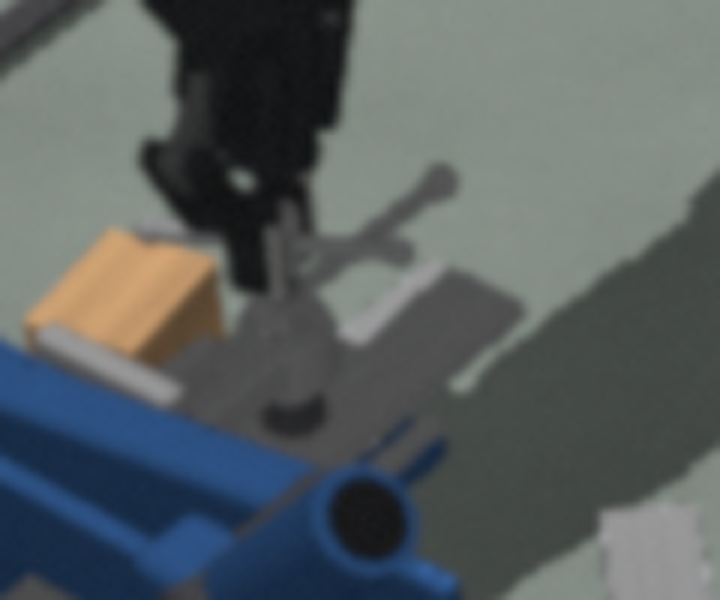

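```bash
python3 - <<'E'
from h import *
for a in [(401,249),(138,233)]:
    p=atz("scene",220+(a[0]+.5)/6-.5,205+(a[1]+.5)/6-.5,.1508)[:2]; d=p-[.5975,-.088]; print(p,np.linalg.norm(d),np.arctan2(d[1],d[0]))
E
```

```text
[ 0.5772453  -0.04670555] 0.04599439488903764 2.026810747139186
[ 0.61664347 -0.13872979] 0.054221624920683 -1.2099568552678113
```

The T-bar sits at about 1.97 rad, close to the 1.91 commanded, so there is little slip. The torque rise says the foot is on the bar. I'll go on in small, logged steps.

Call:
step_arm:
  plan:
    - [0,0,0.1,0.08,1]

```text
clock: 11.6
ee_pos: [0.5975, -0.0891, 0.3096]
eef_rot: [0.003, 0.672, 0.741, 0.0]
wrist_force: [1.1, -5.4, 4.4]
opening: 0.226
```

```bash
python3 m.py
```

```text
t 11.60 yaw 1.669 q6 1.325 z 0.3096 Mz 0.336 [ 1.1 -5.4  4.4] 0.226
```

Call:
step_arm:
  plan:
    - [0,0,0.1,0.08,1]

```text
clock: 11.7
ee_pos: [0.5974, -0.0891, 0.3096]
eef_rot: [0.003, 0.701, 0.713, 0.0]
wrist_force: [0.1, -5.2, 5.9]
opening: 0.228
```

```bash
python3 m.py
```

```text
t 11.70 yaw 1.588 q6 1.407 z 0.3096 Mz 0.267 [ 0.1 -5.2  5.9] 0.228
```

Call:
step_arm:
  plan:
    - [0,0,0.1,0.08,1]

```text
clock: 11.8
ee_pos: [0.5974, -0.0891, 0.3095]
eef_rot: [0.003, 0.729, 0.684, 0.0]
wrist_force: [1.0, -4.7, 6.5]
opening: 0.226
```

```bash
python3 m.py
```

```text
t 11.80 yaw 1.508 q6 1.487 z 0.3095 Mz 0.295 [ 1.  -4.7  6.5] 0.226
```

Call:
step_arm:
  plan:
    - [0,0,0.1,0.08,1]

```text
clock: 11.9
ee_pos: [0.5973, -0.0891, 0.3095]
eef_rot: [0.003, 0.756, 0.655, 0.0]
wrist_force: [0.8, -4.9, 5.4]
opening: 0.229
```

```bash
python3 m.py
```

```text
t 11.90 yaw 1.428 q6 1.567 z 0.3095 Mz 0.314 [ 0.8 -4.9  5.4] 0.229
```

Call:
step_arm:
  plan:
    - [0,0,0,0.07,1]
    - [0,0,0,0.14,1]

```text
clock: 12.1
ee_pos: [0.5972, -0.089, 0.3094]
eef_rot: [0.003, 0.8, 0.6, 0.001]
wrist_force: [0.1, -4.9, 5.3]
opening: 0.23
```

```bash
python3 m.py
```

```text
t 12.10 yaw 1.288 q6 1.706 z 0.3094 Mz 0.348 [ 0.1 -4.9  5.3] 0.23
```

Call:
step_arm:
  plan:
    - [0,0,0,0.07,1]

```text
clock: 12.2
ee_pos: [0.5971, -0.089, 0.3094]
eef_rot: [0.003, 0.82, 0.572, 0.001]
wrist_force: [-0.5, -5.3, 5.9]
opening: 0.225
```

```bash
python3 m.py
```

```text
t 12.20 yaw 1.218 q6 1.776 z 0.3094 Mz 0.332 [-0.5 -5.3  5.9] 0.225
```

Call:
step_arm:
  plan:
    - [0,0,0,0.07,1]

```text
clock: 12.3
ee_pos: [0.5971, -0.089, 0.3093]
eef_rot: [0.003, 0.84, 0.543, 0.001]
wrist_force: [-0.7, -5.4, 5.1]
opening: 0.228
```

```bash
python3 m.py
python3 - <<'E'
from h import *
from station import r
import cv2
f=r.grab_frame("scene")
B=f["color"][205:305,220:340,::-1]
cv2.imwrite("pics/p6.png",cv2.resize(B,(720,600),interpolation=2))
E
```

```text
t 12.30 yaw 1.148 q6 1.846 z 0.3093 Mz 0.312 [-0.7 -5.4  5.1] 0.228
```

View pics/p6.png

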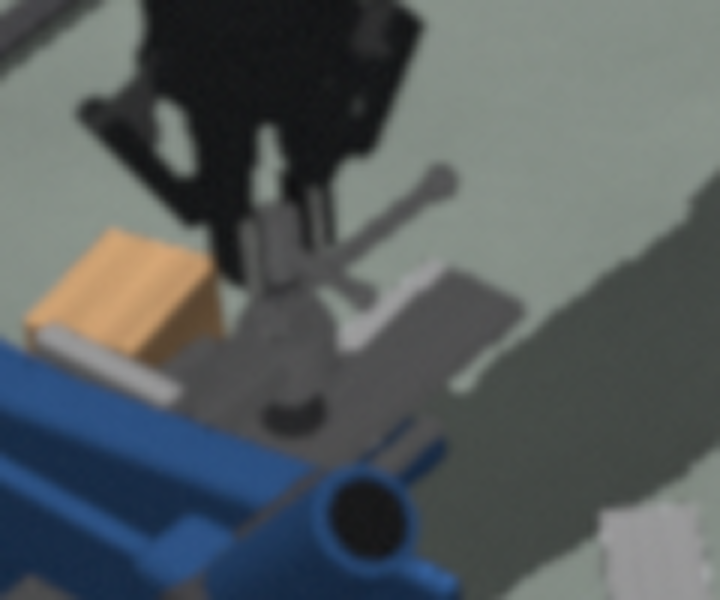

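```bash
python3 - <<'E'
from h import *
for z in(.149,.1505):
    a=(365,294)
    p=atz("scene",220+(a[0]+.5)/6-.5,205+(a[1]+.5)/6-.5,z)[:2]; d=p-[.5975,-.088]; print(p,np.linalg.norm(d),np.arctan2(d[1],d[0]))
q=np.array([.448,.848,1.247,1.325,1.407,1.487,1.567,1.706,1.776,1.846]);m=np.array([.197,.268,.328,.336,.267,.295,.314,.348,.332,.312])
print("fixed slope contact q0:",(q[1:]-(m[1:]-.206)/.05625).mean()); print(np.polyfit(q[1:],m[1:],1), m[-6:].mean(),m[-3:].mean())
E
```

```text
[ 0.60398648 -0.0447846 ] 0.04369949171646597 1.4218119813979988
[ 0.60547592 -0.04363719] 0.04507409582589808 1.3929084229471738
fixed slope contact q0: -0.4009753086419756
[0.04942141 0.23857696] 0.3113333333333334 0.33066666666666666
```

The T-ball at (365,294) gives about 1.40 rad. Between the two pictures it turned 0.60 rad, the same as the wrist, so the grip does not slip. Torque of about 0.32 N m means roughly 80–90 N on the foot, so I'll stop here and go back to the lever.

Call:
step_arm:
  plan:
    - [0,0,0,0,0]
    - [0,0,0,0,0]
    - [0,0,0,0,0]
    - [0,0,-40,0,0]
    - [0,0,-70,0,0]

```text
clock: 12.85
ee_pos: [0.5963, -0.0873, 0.3775]
eef_rot: [-0.001, 0.839, 0.544, -0.001]
wrist_force: [1.4, 0.2, 0.4]
opening: 0.5
```

```bash
python3 -c "
from h import *
go(pol(.074,3.06,.23),3.06)"
```

```text
shift [-24.  -69.3  -7.1] turn -1.909 yaw 1.151 grasp [ 0.596  -0.0872  0.2228] q [-0.15  0.46  0.25  1.36  0.    1.85] F [1.4 0.2 0.4] M [-0.044 -0.038  0.021] t 12.85 op 0.5
```

Call:
step_arm:
  plan:
    - [-8,-23,0,-0.14,0]
    - [-16,-46,0,-0.28,0]
    - [-24,-69,0,-0.42,0]
    - [-24,-69,0,-0.56,0]
    - [-24,-69,0,-0.7,0]

```text
clock: 13.35
ee_pos: [0.5229, -0.081, 0.3773]
eef_rot: [-0.0, 0.599, 0.801, 0.0]
wrist_force: [-0.2, 0.5, -1.1]
opening: 0.499
```

Call:
step_arm:
  plan:
    - [0,0,0,-0.14,0]
    - [0,0,0,-0.28,0]
    - [0,0,0,-0.42,0]
    - [0,0,0,-0.56,0]
    - [0,0,0,-0.7,0]

```text
clock: 13.85
ee_pos: [0.5236, -0.0811, 0.3769]
eef_rot: [-0.0, 0.288, 0.958, 0.0]
wrist_force: [0.1, -0.1, -0.5]
opening: 0.501
```

Call:
step_arm:
  plan:
    - [0,0,0,-0.14,0]
    - [0,0,0,-0.28,0]
    - [0,0,0,-0.42,0]
    - [0,0,0,-0.51,0]
    - [0,0,0,-0.51,0]

```text
clock: 14.35
ee_pos: [0.5236, -0.0811, 0.377]
eef_rot: [-0.0, 0.041, 0.999, 0.0]
wrist_force: [-0.5, 0.3, 0.1]
opening: 0.5
```

```bash
python3 -c "
from h import *
go(pol(.074,3.06,.127),3.06)"
```

```text
shift [ 0.4  0.1 95.3] turn 0.0 yaw 3.06 grasp [ 0.5236 -0.081   0.2223] q [-0.15  0.31  0.03  1.29  0.   -0.07] F [-0.5  0.3  0.1] M [-0.074 -0.039  0.021] t 14.35 op 0.5
```

Call:
step_arm:
  plan:
    - [0,0,47,0,0]
    - [0,0,94,0,0]
    - [0,0,94,0,0]
    - [0,0,94,0,0.6]
    - [0,0,94,0,1]
  newtons: 40

```text
clock: 14.85
ee_pos: [0.525, -0.0815, 0.2857]
eef_rot: [0.002, 0.041, 0.999, -0.0]
wrist_force: [0.1, 0.1, -0.7]
opening: 0.165
```

Call:
step_arm:
  plan:
    - [0,0,0,0,1]
    - [0,0,0,0,1]
    - [0,0,0,0,1]

```text
clock: 15.15
ee_pos: [0.5249, -0.0814, 0.2859]
eef_rot: [0.003, 0.041, 0.999, 0.0]
wrist_force: [-0.7, 1.7, 6.4]
opening: 0.079
```

```bash
python3 -c "
from h import *
go(pol(.074,3.06,.127),3.06)"
```

```text
shift [1.7 0.3 4.2] turn -0.0 yaw 3.06 grasp [ 0.5257 -0.0814  0.1312] q [-0.15  0.38 -0.12  1.06  0.   -0.07] F [-0.7  1.7  6.4] M [ 0.293  0.019 -0.117] t 15.15 op 0.079
```

Call:
step_arm:
  plan:
    - [-0.2,5.9,0,0.08,1]
    - [-0.9,11.8,0,0.16,1]
    - [-2.1,17.6,0,0.24,1]
    - [-3.8,23.3,0,0.32,1]
    - [-5.8,28.8,0,0.4,1]

```text
clock: 15.65
ee_pos: [0.5328, -0.0542, 0.2859]
eef_rot: [0.003, 0.241, 0.971, -0.002]
wrist_force: [-0.4, -4.2, 7.0]
opening: 0.081
```

```bash
python3 -c "
from h import *
go(pol(.074,2.25,.131),2.25)"
```

```text
shift [-4.1 30.2  0.2] turn 0.406 yaw 2.656 grasp [ 0.5336 -0.0549  0.1312] q [-0.1   0.39 -0.11  1.07 -0.    0.39] F [-0.4 -4.2  7. ] M [-0.977  0.047  0.148] t 15.65 op 0.081
```

Call:
step_arm:
  plan:
    - [-0.1,4.4,0,0.06,1]
    - [-0.5,8.9,0,0.12,1]
    - [-1.2,13.2,0,0.18,1]
    - [-2.1,17.6,0,0.24,1]

```text
clock: 16.05
ee_pos: [0.5427, -0.0397, 0.2859]
eef_rot: [0.003, 0.355, 0.935, -0.001]
wrist_force: [-1.9, -5.1, 7.2]
opening: 0.08
```

```bash
python3 -c "
from h import *
go(pol(.074,2.25,.131),2.25)"
```

```text
shift [ 1.  12.9  0.2] turn 0.166 yaw 2.416 grasp [ 0.5435 -0.0404  0.1312] q [-0.07  0.4  -0.09  1.08 -0.    0.65] F [-1.9 -5.1  7.2] M [-1.009  0.288  0.142] t 16.05 op 0.08
```

Call:
step_arm:
  plan:
    - [0.2,4.0,0,0.05,1]
    - [0.2,8.0,0,0.1,1]
    - [0.2,12.5,0,0.16,1]

```text
clock: 16.35
ee_pos: [0.5511, -0.031, 0.2859]
eef_rot: [0.004, 0.429, 0.903, -0.002]
wrist_force: [0.5, -9.7, 6.1]
opening: 0.082
```

```bash
python3 -c "
from h import *
go(pol(.074,2.25,.131),2.25)"
```

```text
shift [1.6 0.6 0.2] turn 0.006 yaw 2.256 grasp [ 0.5519 -0.0321  0.1312] q [-0.05  0.42 -0.06  1.08 -0.01  0.83] F [ 0.5 -9.7  6.1] M [-1.901  0.018  0.192] t 16.35 op 0.082
```

Torque about the axis is 0.413 + 0.192 ≈ 0.61 N m, and the lever is back at its starting angle, so the nut is locked about as found. I'll release, retreat and check.

Call:
step_arm:
  plan:
    - [0,0,0,0,0]
    - [0,0,0,0,0]
    - [0,0,0,0,0]
    - [0,0,-45,0,0]
    - [0,0,-90,0,0]

```text
clock: 16.85
ee_pos: [0.5491, -0.0288, 0.3724]
eef_rot: [-0.003, 0.426, 0.905, -0.001]
wrist_force: [1.3, 0.5, 0.1]
opening: 0.5
```

Call:
step_arm:
  plan:
    - [40,0,-25,0,0]
    - [80,0,-50,0,0]
    - [120,0,-50,0,0]
    - [160,0,-50,0,0]
    - [200,0,-50,0,0]

```text
clock: 17.35
ee_pos: [0.4214, 0.1263, 0.4234]
eef_rot: [0.0, 0.427, 0.904, 0.0]
wrist_force: [0.6, 0.5, -0.2]
opening: 0.504
```

Call:
step_arm:
  plan:
    - [40,0,0,0,0]
    - [80,0,0,0,0]
    - [120,0,0,0,0]
    - [120,0,0,0,0]
    - [120,0,0,0,0]

```text
clock: 17.85
ee_pos: [0.3459, 0.2185, 0.4233]
eef_rot: [0.0, 0.425, 0.905, -0.0]
wrist_force: [0.7, -0.1, -0.4]
opening: 0.498
```

```bash
python3 - <<'E'
from h import *
from station import r
import cv2
print(r.observe()["wrist_force"].round(1))
A=r.grab_frame("top")["color"][145:245,290:390,::-1]
B=r.grab_frame("scene")["color"][205:305,220:320,::-1]
cv2.imwrite("pics/p7.png",np.hstack([cv2.resize(x,(400,400),interpolation=2) for x in(A,B)]))
E
```

```text
[ 0.7 -0.1 -0.4]
```

View pics/p7.png

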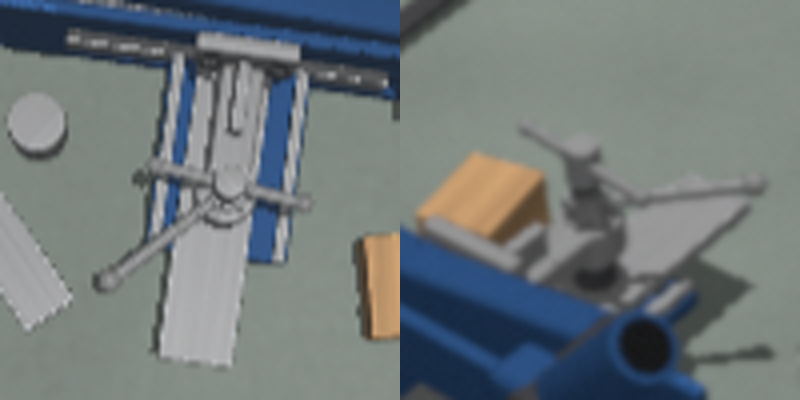

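The lever ball is at (105,279) in the top panel and (755,185) in the scene panel, within half a pixel of where it started. The T-bar, at about 1.37 rad, stayed where I left it, and the bar, stub, offcut and pine block look unmoved. Handing in.

```bash
python3 -c "
from station import r
print(r.job_done())"
```

```text
the job is handed in; nothing more can be done
None
```

The hold-down is set on the flat bar and the jam nut is locked again. I handed the job in at about 18 s on the robot's clock; it reports no verdict.

- **Slackening:** I gripped the jam nut lever and turned it about 0.8 rad, which put the nut at roughly +0.47 rad.
- **Screwing down:** I gripped the screw head and turned it about 4.7 rad clockwise. The torque averaged 0.206 N m while the foot was free and about 0.32 N m at the end. By the task's scale that is roughly 80–95 N on the foot.
- **Locking:** I turned the lever back to its starting angle. The torque there was about 0.61 N m, so the nut should be at about -0.3 rad.

**Last checks:** The last pictures show the lever ball within half a pixel of its first position. The T-handle stayed at the angle I left it, and the bar, stub, offcut and nearer pine block look unmoved. Pine_b, the file, oiler and square were outside those last crops, but the arm never went low near them. The wrist force was near zero and the arm stood well clear.

**One disagreement:** Counting the turn after the torque first rose, at 45 N per radian, gives a lower foot force of about 45–80 N. The single torque readings scatter by about 0.03 N m, so the exact force is uncertain, but both estimates lie inside the 40–150 N window.

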